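Move a battery pack from its charger to the sprung test stand

ROBOT

A 6-joint arm with a two-finger parallel gripper is mounted at the origin on the work surface. World frame = base frame: x ahead of the robot, y to its left, z up, the work surface at z = 0. Lengths are in m, angles in rad, forces in N, time in s.
With the tool pointing down it reaches from about 0.225 to 0.875 m from the base axis. Payload 3.4 kg.
Tool frame: the origin (TCP) lies at the very end of the fingers, on their centre line; the grasp point (between the pads) lies 19 mm behind it; z points along the fingers, y is the line along which they close (so a half turn about z gives the same grasp; the last joint's range is limited). The gripper opens to 85 mm and grips with 20 to 120 N. Pads are 22 mm wide; open, the fingers measure 114 mm over their backs; the gripper's body (76 mm by 85 mm) begins 54 mm behind the grasp point. The pads swing forward as they close: fully open they stand 13 mm farther back than shut.
Start: joints at [-1.249, 0.276, 1.505, -0, 1.361, -0.121], TCP at [0.246, -0.52, 0.231] pointing down, gripper open.
Joint ranges: [-2.89, 2.89], [-0.75, 2.08], [0.22, 2.7], [-1.18, 4.32], [0.11, 2.71], [-2.7, 2.7]. Speed limits (rad/s): [2.57, 2.57, 3.14, 3.14, 3.14, 3.14].

INTERFACE

Orientations are given as a unit quaternion [w, x, y, z].
In Python, from rig import readout, vision, manip gives the robot as it stands.
- The arm moves only by the shell command python3 -m handwheel 'ROWS' [FORCE]. ROWS is JSON, a list of rows, each a list of 3 entries, a list of its own where there are three numbers: the shift along the tool's x, y, z in mm, then the turn, a rotation vector about the tool's x, y, z in units of 6 degrees (1.0 is 6 degrees), then the closure, from -1 (fully open) to 1 (shut), so that 0 is half open. A call has 1 to 20 rows; each row shifts and turns the commanded pose from where the row before left it, along the tool's axes as they then stand; what a row does not reach is not made up. A row lasts 1/8 s, in which the tool goes at most 62.5 mm and 10.7 degrees, less where a joint would pass 70% of its speed; a pose out of reach is approached as far as the arm can. A call is refused whole if a number of a shift passes 62.5 or a number of a turn 1, either way. A call with a gripper value outside its range is refused whole. The fingers move at their own pace and stop on an object; FORCE is the grip in N (left out, the last holds). Time passes only in rows, so rows that do not move let the fingers close. It gives the time, the measured TCP pose, the force, the opening and the grip force at its end, in the units of the state.
- readout.get_state(): the state, without advancing time (a new reading comes with each control period).
- vision.get_image(name): name is "scene" or "side" or "wrist"; returns the picture (420x560x3 uint8, blue, green, red); there is no depth.
- vision.camera_params(name): a dict with "intrinsics" (3x3 intrinsics, pixels), "rvec" (rotation vector, rad) and "tvec" (3), from world to camera coordinates, as OpenCV has them; the wrist camera has in their place "hand_eye" (4x4, takes a point from camera to tool coordinates, whose origin is the TCP and whose axes are the flange's). Camera axes: x right, y down, z forward; pixel columns grow to the right and rows downward; lengths in m; the calibration is good to about 2 mm. The wrist camera is an equidistant fisheye: a pixel r from the principal point sees the ray r / f radians off the axis. A picture is of the moment at which its call begins: read the wrist's pose just before it. camera_params takes no time and is no camera call.
- manip.sign_off(): hands the job in; it is judged then, once.
The state is a dict: "clock": time; "qpos": joint angles; "qd": joint speeds; "effort": joint torques, N m; "position": TCP position; "ee_rot": TCP orientation; "contact_force": force on the tool from outside, world axes, zero at the start; "moment": the same for the moment, N m; "width": finger opening in m; "gripper_force": force on a finger pad.
Only numpy, scipy, OpenCV 4.12 (cv2) and the standard library are available. Lean on these libraries where they do the work, as an engineer would, in place of code of your own. Each camera call takes 0.05 s, during which the arm holds its last target. There are 200 camera calls.

TASK

Free the battery pack from the flat charging cradle by pinching its two side tabs together, and lay it lengthwise in the sprung bed of the sloping test stand. Press it down firmly but gently, and keep it down until the slow catches at both ends have closed over it, so that it stays down when you let go. Leave the tin, jar, adapter and screwdriver where they are.

Things in the scene. Friction and masses are not known exactly. Their poses are not given: they have to be found in the camera images.
- pack_center (a point): Centre, half-way up, of the grey battery pack (0.15 to 0.29 kg): 110 long (x) x 40 wide (y) x 46 mm high (z), flat top, plus a foot 10 mm high that sticks out 10 mm at each end (130 over feet). Ends alike: either way round will do. A black sprung tab on each long side: 58 mm wide over the tabs, 46 mm pinched fully in; so pinched it can be carried, tilted and pressed down.
- tab_left (a joint): Tab on the pack's +y side: 0 out, 0.006 m pinched fully in (2 to 5 N). Thumb pad 44 mm long at mid-length, 12 to 43 mm above the pack's underside; under it a shelf, 5 to 10 mm above the underside, stands out 5 mm: fingertips stop on it. A bar, 104 mm long, 12 to 22 mm above the underside, is held at both ends under the cradle's lips until pinched 5 mm.
- tab_right (a joint): The same tab on the pack's -y side.
- cradle_floor (a point): White charging cradle, fixed flat on the bench, 150 x 76 mm and a 20 mm high block at its +x end. Middle of the floor the pack stands on, 4 mm above the bench; pack x lies along cradle x. Four posts (33 to 51 mm from the middle in x, out to 36 mm in y) carry lips, 28 to 33 mm above the bench, over the tab ends; the 66 mm between posts is open for fingers. End walls 16 mm high.
- bed (a joint): How far the sprung white bed has sunk along -z: 0 raised, 0.024 m at its hard stop (4 N at first, 11 N at the stop; up to 25 N slowly past the catches; over 50 N damages it). Rests near 0.021 m with the pack latched. Low flared lips (8 mm) leave the pack 2 mm play all round. From 26 mm to either side (y) only a flat deck, 29 mm or more below the raised bed.
- catch_low (a joint): Steel catch at the bed's lower end: 0 closed, grows outwards to 0.010 m. The pack's foot pushes it back 4 to 5 mm going down; with the bed within 2 mm of its stop it creeps back over the foot (damped: 2 to 4 s). Engaged below 0.002 m. Let go sooner and it stays half open, or the bed lifts the pack again.
- catch_high (a joint): The same catch at the bed's upper end.
- tin: Steel tin of brass wool, 68 mm across, 26 high (32 with wool), loose; origin under its centre. Leave alone.
- flux: Amber jar with black cap, 44 mm across, 75 high, loose; origin under its centre. Leave alone.
- adapter: Black mains adapter, no tabs, 105 x 58 x 34 mm, loose; origin under its centre. Leave alone.
- driver: Screwdriver, 170 mm long, lying loose. Leave alone.
- stand_point (a point): Test stand, fixed. Where the middle of the top face of its raised white bed would be with the bed's height adjuster at its lowest; the adjuster is set 0 to 20 mm higher along this point's z (not measured: feel for the bed). z is the bed's normal, leaning 25 degrees from vertical roughly towards the robot; x up the slope, y across. The pack goes in lengthwise along x.
Things that resemble listed ones, but are neither listed nor needed, are in the scene too. What is shaped like the part that bears cradle_floor but green is not meant.

How it is judged:
By the outcome, as a careful person would: the job done as asked, in the order asked, and still so for the second after the job is handed in, with the robot touching nothing.
It also fails if it takes over 56 s, if anything falls off the work surface, if the arm or the gripper's body presses on something with over 40 N, if the wrist force passes 120 N, or if a joint passes its speed limit or range.

## Working session

There is one attempt and no reset: what is moved stays moved. The work goes in short steps, Python scripts to look and compute and a shell command to move; the robot and the scene stay as the last step left them, time stands still between calls to the robot, and variables do not carry over. Pictures are saved under pics/ and viewed, at most 10 in all, crops included, and the job is handed in when it is done.

```bash
mkdir -p pics; python3 - <<'E'
from rig import readout, vision
import cv2,numpy as np
for n in ("scene","side"):
    cv2.imwrite(f"pics/{n}0.png",vision.get_image(n)); 
for n in ("scene","side","wrist"):print(n,vision.camera_params(n))
print(readout.get_state())
E
```

```text
scene {'intrinsics': array([[452.15125071,   0.        , 280.01466452],
       [  0.        , 452.15125071, 203.71115593],
       [  0.        ,   0.        ,   1.        ]]), 'rvec': array([ 2.06875045,  0.94066628, -0.47154263]), 'tvec': array([-0.32357046, -0.15370709,  1.57353141])}
side {'intrinsics': array([[385.79795251,   0.        , 274.49402409],
       [  0.        , 385.79795251, 205.54274887],
       [  0.        ,   0.        ,   1.        ]]), 'rvec': array([ 0.69247717, -2.66015937,  1.07629125]), 'tvec': array([0.41315381, 0.2460573 , 1.00879942])}
wrist {'intrinsics': array([[325.1922621 ,   0.        , 279.5945753 ],
       [  0.        , 325.1922621 , 209.11707691],
       [  0.        ,   0.        ,   1.        ]]), 'hand_eye': array([[-4.54743538e-04, -9.58334419e-01, -2.85648270e-01,
         7.23885032e-02],
       [ 9.99999816e-01, -5.50826590e-04,  2.56023346e-04,
         2.14339227e-04],
       [-4.02698647e-04, -2.85648101e-01,  9.58334493e-01,
        -1.43333790e-01],
       [ 0.00000000e+00,  0.00000000e+00,  0.00000000e+00,
         1.00000000e+00]])}
{'clock': 0.1, 'qpos': array([-1.24899369e+00,  2.76517036e-01,  1.50599803e+00, -2.16133092e-07,
        1.36072385e+00, -1.20999502e-01]), 'qd': array([ 0.00052773, -0.00091445, -0.00458204, -0.00031156,  0.00062455,
       -0.0003408 ]), 'effort': array([ 2.07017423e-03, -4.17698514e+01, -2.46404761e+01,  8.85436322e-06,
        5.77435727e-03, -9.10496212e-07]), 'position': array([ 0.24621568, -0.51909128,  0.23053801]), 'ee_rot': array([-8.18975899e-04,  9.75590401e-01,  2.19596658e-01, -8.26100854e-05]), 'contact_force': array([ 0.08854449, -0.62029617, -0.37617471]), 'moment': array([ 0.02417817, -0.03866117, -0.02161378]), 'gripper_force': 0.0, 'width': 0.08581284244543336}
```

View pics/scene0.png

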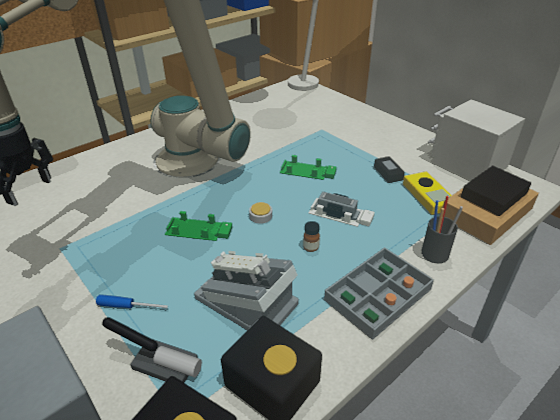

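View pics/side0.png

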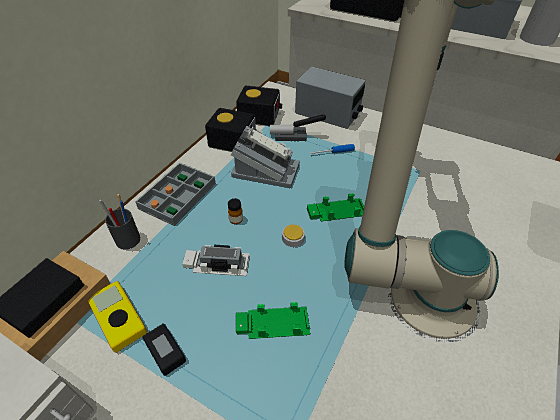

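Candidates for the cradle: white with the grey pack at scene (338,207) / side (218,260). The green lookalikes at scene (308,168) and (198,228) are not meant, and neither is the adapter at (388,168). I choose the white one. The stand is at scene (245,280) / side (265,155). One close crop montage will check this.

```bash
cat > h.py <<'E'
from rig import readout, vision
import cv2,numpy as np
from scipy.spatial.transform import Rotation as R
def cam(n):
    p=vision.camera_params(n); Rm=cv2.Rodrigues(p["rvec"])[0]; return p["intrinsics"],Rm,p["tvec"]
def ray(n,u,v):
    K,Rm,t=cam(n); d=Rm.T@np.linalg.inv(K)@[u,v,1]; return -Rm.T@t,d/np.linalg.norm(d)
def wray(u,v,st):
    p=vision.camera_params("wrist");K=p["intrinsics"];H=p["hand_eye"]
    x,y=(u-K[0,2])/K[0,0],(v-K[1,2])/K[1,1]; r=np.hypot(x,y)
    d=np.array([np.sin(r)*x/r,np.sin(r)*y/r,np.cos(r)])
    Rt=R.from_quat(np.roll(st["ee_rot"],-1)).as_matrix()
    return st["position"]+Rt@H[:3,3],Rt@H[:3,:3]@d
def onz(r,z): return r[0]+r[1]*(z-r[0][2])/r[1][2]
def tri(*rs):
    A=sum(np.eye(3)-np.outer(d,d) for _,d in rs); b=sum((np.eye(3)-np.outer(d,d))@c for c,d in rs)
    return np.linalg.solve(A,b)
def proj(n,P):
    K,Rm,t=cam(n); q=K@(Rm@np.asarray(P)+t); return q[:2]/q[2]
E
python3 - <<'E'
import cv2,numpy as np
a=cv2.imread("pics/scene0.png");b=cv2.imread("pics/side0.png")
c=lambda i,u,v,w,h:cv2.resize(i[v:v+h,u:u+w],(400,300),interpolation=cv2.INTER_CUBIC)
m=np.vstack([np.hstack([c(a,300,180,80,60),c(b,178,230,80,60)]),np.hstack([c(a,190,240,120,90),c(b,215,110,100,75)])])
cv2.imwrite("pics/m0.png",m)
E
```

```text
(no output)
```

View pics/m0.png

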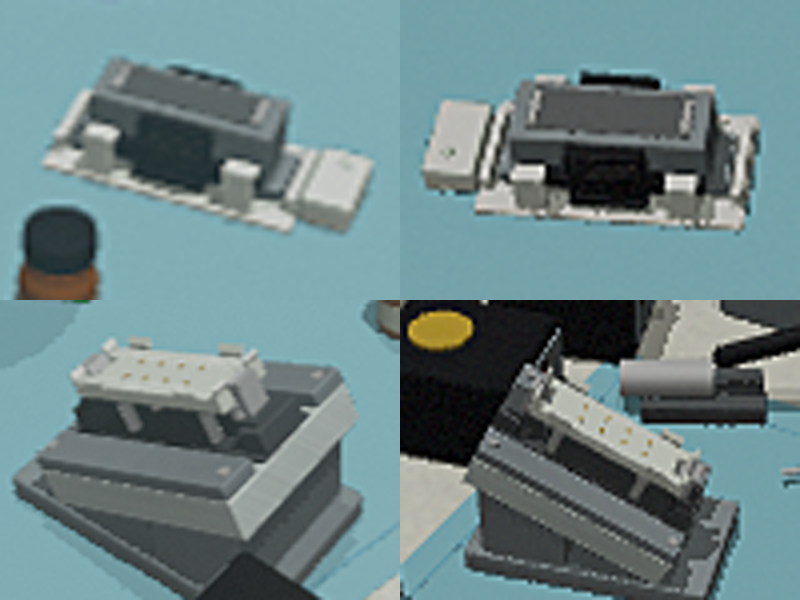

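The crop confirms the choice: the grey pack with black tabs sits in the white cradle. Its top-face corners are near scene (322,192), (358,199), (355,208), (318,199). The bed's gold pins are centred near scene (239.5,262) / side (267,142.5).

```bash
python3 - <<'E'
from h import *
np.set_printoptions(precision=4,suppress=True)
S=[(322,191.6),(358.4,199),(355,208),(318.4,199.4)];D=[(202,246.4),(241.6,247),(240.4,260.4),(200.4,258)]
for n,L in(("scene",S),("side",D)):
    P=np.array([onz(ray(n,*p),.05) for p in L]); c=P.mean(0)
    print(n,P[:,:2].tolist(),c)
    e=P[1]+P[2]-P[0]-P[3]; print("yaw",np.degrees(np.arctan2(e[1],e[0])))
print("bed",tri(ray("scene",239.5,261.9),ray("side",266.8,142.5)))
# block centre
bs=onz(ray("scene",300+340/5,180+170/5),.02);bd=onz(ray("side",178+62/5,230+125/5),.02);print("block",bs,bd)
# bed pin colour blobs
for n,(u,v,w,h) in (("scene",(190,240,120,90)),("side",(215,110,100,75))):
    im=cv2.imread(f"pics/{n}0.png")[v:v+h,u:u+w].astype(int); m=((im.max(2)-im[:,:,0])>45)&(im[:,:,2]>130)
    ys,xs=np.nonzero(m); print(n,sorted(zip((xs+u).tolist(),(ys+v).tolist())))
E
```

```text
scene [[0.49106132574414363, 0.16728592098947204], [0.5860665001557267, 0.22020262516294276], [0.6076210213703315, 0.18137004274524704], [0.5111105988426801, 0.13253700295077664]] [0.549  0.1753 0.05  ]
yaw 27.981126997288808
side [[0.6026070769498297, 0.17995197443290434], [0.5057474036601317, 0.12827078013892668], [0.48411091470950285, 0.16809421721380774], [0.5826077161262014, 0.21401974989255346]] [0.5438 0.1726 0.05  ]
yaw -153.45172980912255
bed [ 0.6299 -0.2318  0.1271]
block [0.6273 0.219  0.02  ] [0.6304 0.2036 0.02  ]
scene [(232, 258), (244, 259)]
side [(217, 116), (217, 117), (217, 118), (218, 115), (218, 116), (218, 117), (218, 118), (218, 119), (219, 115), (219, 116), (219, 117), (219, 118), (219, 119), (219, 120), (220, 114), (220, 115), (220, 116), (220, 117), (220, 118), (220, 119), (220, 120), (221, 114), (221, 115), (221, 116), (221, 117), (221, 118), (221, 119), (221, 120), (221, 121), (222, 113), (222, 114), (222, 115), (222, 116), (222, 117), (222, 118), (222, 119), (222, 120), (222, 121), (223, 113), (223, 114), (223, 115), (223, 116), (223, 117), (223, 118), (
[... 258 characters left out ...]
13), (226, 114), (226, 115), (226, 116), (226, 117), (226, 118), (226, 119), (226, 120), (226, 121), (227, 113), (227, 114), (227, 115), (227, 116), (227, 117), (227, 118), (227, 119), (227, 120), (227, 121), (228, 113), (228, 114), (228, 115), (228, 116), (228, 117), (228, 118), (228, 119), (228, 120), (229, 113), (229, 114), (229, 115), (229, 116), (229, 117), (229, 118), (229, 119), (229, 120), (230, 114), (230, 115), (230, 116), (230, 117), (230, 118), (230, 119), (230, 120), (231, 114), (231, 115), (231, 116), (231, 117), (231, 118), (231, 119), (232, 115), (232, 116), (232, 117), (232, 118), (260, 139), (261, 136), (267, 139), (270, 145), (271, 145), (272, 142), (276, 148), (277, 145)]
```

```bash
python3 -m handwheel '[[[30,-6,-9],[0,0,0],-1],[[50,-10,-9],[0,0,0],-1],[[50,-10,-9],[0,0,0],-1],[[50,-10,-9],[0,0,0],-1],[[50,-10,-9],[0,0,0],-1],[[50,-10,-9],[0,0,0],-1],[[50,-10,-9],[0,0,0],-1],[[50,-10,-9],[0,0,0],-1],[[50,-10,0],[0,0,0],-1],[[36,-2,0],[0,0,0],-1],[[0,0,0],[0,0,0],-1],[[0,0,0],[0,0,0],-1]]' 30
python3 - <<'E'
from h import *
s=readout.get_state();print(s)
im=vision.get_image("wrist");cv2.imwrite("pics/w1.png",im)
np.save("w1.npy",s,allow_pickle=True)
E
```

```text
clock: 1.6
position: [0.6291, -0.2406, 0.3026]
ee_rot: [-0.0, 0.976, 0.22, -0.001]
contact_force: [-0.3, -0.7, 0.5]
width: 0.0857
gripper_force: 0.0
{'clock': 1.6, 'qpos': array([-4.68017896e-01,  4.04657185e-01,  1.13794422e+00, -8.36611562e-04,
        1.60067829e+00,  6.59917127e-01]), 'qd': array([-0.0170093 , -0.01704952,  0.0049051 ,  0.00030723, -0.00137592,
        0.00067094]), 'effort': array([ 8.07783734e-01, -5.01384795e+01, -2.61338711e+01,  7.44409813e-02,
       -2.76982540e-02,  4.02029145e-04]), 'position': array([ 0.62906368, -0.24055519,  0.30263977]), 'ee_rot': array([-2.13945217e-04,  9.75586475e-01,  2.19613623e-01, -9.16833967e-04]), 'contact_force': array([-0.2518008 , -0.71067254,  0.53289161]), 'moment': array([-0.02743199,  0.04899678, -0.05571778]), 'gripper_force': 0.0, 'width': 0.08565572489585564}
```

View pics/w1.png

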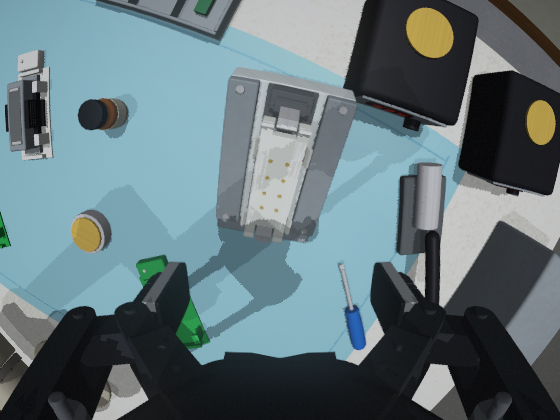

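The wrist view shows the bed, with 8 gold pins around (271,186), the lower end at (264,238) and the upper end at (285,125).

```bash
python3 - <<'E'
from h import *
np.set_printoptions(precision=4,suppress=True)
s=np.load("w1.npy",allow_pickle=True).item()
def blobs(im,box,th):
    u,v,w,h=box; c=im[v:v+h,u:u+w].astype(float); e=np.minimum(c[:,:,2],c[:,:,1])-c[:,:,0]; 
    n,l,st,ce=cv2.connectedComponentsWithStats((e>th).astype(np.uint8))
    return [((ce[i]+[u,v]).round(1).tolist(),int(st[i,4])) for i in range(1,n)]
b=blobs(cv2.imread("pics/w1.png"),(245,140,60,85),35);print(b)
bs=blobs(cv2.imread("pics/side0.png"),(252,128,32,26),22);print(bs)
bc=blobs(cv2.imread("pics/scene0.png"),(220,252,40,18),22);print(bc)
W=np.array([x for x,a in b]).mean(0);Sd=np.array([x for x,a in bs]).mean(0);Sc=np.array([x for x,a in bc]).mean(0)
print(W,Sd,Sc)
r=wray(*W,s);c=tri(r,ray("side",*Sd));c2=tri(r,ray("scene",*Sc));print("centre",c,c2,tri(r,ray("scene",*Sc),ray("side",*Sd)))
C=tri(r,ray("scene",*Sc),ray("side",*Sd)); yaw=np.radians(-10)
for k in range(8):
    n=np.array([-np.sin(np.radians(25))*np.cos(yaw),-np.sin(np.radians(25))*np.sin(yaw),np.cos(np.radians(25))])
    P=[]
    for x,a in b:
        o,d=wray(*x,s);P.append(o+d*(n@(C-o))/(n@d))
    P=np.array(P);Q=P-P.mean(0);ax=np.linalg.svd(Q)[2][0];ax*=np.sign(ax[2]);yaw=np.arctan2(ax[1],ax[0])
print("yaw",np.degrees(yaw),ax,"pitch",np.degrees(np.arcsin(ax[2])));yv=np.cross(n,ax)
print(np.c_[Q@ax,Q@yv,Q@n]);print(P.mean(0))
# ends of bed
for p in((264,238),(285,125)):
    o,d=wray(*p,s);X=o+d*(n@(C-o))/(n@d);print(p,(X-P.mean(0))@np.c_[ax,yv,n])
E
```

```text
[([270.0, 161.0], 9), ([286.5, 164.2], 10), ([267.0, 177.3], 7), ([282.5, 180.5], 8), ([263.8, 192.8], 6), ([279.3, 196.0], 7), ([261.0, 207.5], 6), ([275.8, 210.2], 6)]
[([261.0, 136.5], 2), ([259.5, 139.0], 2), ([266.5, 139.0], 2), ([265.0, 142.0], 1), ([271.7, 142.3], 3), ([270.5, 145.0], 2), ([277.0, 145.0], 1), ([275.5, 148.0], 2)]
[([232.0, 258.0], 1), ([238.0, 258.5], 2), ([244.0, 259.0], 1), ([250.0, 260.0], 1), ([227.5, 262.0], 2), ([233.0, 263.0], 1), ([239.0, 263.5], 2), ([245.5, 264.0], 2)]
[273.2375 186.1875] [268.3375 142.1   ] [238.625 261.   ]
centre [ 0.6274 -0.2345  0.1272] [ 0.628  -0.2344  0.1307] [ 0.627  -0.2338  0.1285]
yaw 14.141362359558403 [0.8788 0.2214 0.4226] pitch 24.999999999999986
[[ 0.0298  0.0079  0.    ]
 [ 0.0298 -0.008  -0.    ]
 [ 0.0103  0.0078  0.    ]
 [ 0.01   -0.0078 -0.    ]
 [-0.0097  0.008   0.    ]
 [-0.01   -0.0081  0.    ]
 [-0.0301  0.008  -0.    ]
 [-0.03   -0.0079  0.    ]]
[ 0.6269 -0.2346  0.1284]
(264, 238) [-0.0757 -0.0018 -0.    ]
(285, 125) [0.0702 0.0011 0.    ]
```

```bash
python3 -m handwheel '[[[6,-23,0],[0,0,0],-1],[[11,-45,9],[0,0,0],-1],[[11,-45,9],[0,0,0],-1],[[11,-45,9],[0,0,0],-1],[[11,-45,9],[0,0,0],-1],[[11,-45,9],[0,0,0],-1],[[11,-45,9],[0,0,0],-1],[[11,-45,9],[0,0,0],-1],[[11,-45,9],[0,0,0],-1],[[9,-27,11],[0,0,0],-1],[[0,0,0],[0,0,0],-1],[[0,0,0],[0,0,0],-1]]'
python3 - <<'E'
from h import *
s=readout.get_state();print(s["position"],s["ee_rot"])
im=vision.get_image("wrist");cv2.imwrite("pics/w2.png",im)
np.save("w2.npy",s,allow_pickle=True)
E
```

```text
clock: 3.15
position: [0.5467, 0.1737, 0.2209]
ee_rot: [0.0, 0.976, 0.22, 0.0]
contact_force: [-0.2, 0.6, -0.5]
width: 0.0853
gripper_force: 0.0
[0.54665899 0.17366162 0.220921  ] [3.57906604e-04 9.75601916e-01 2.19546522e-01 3.13204444e-04]
```

View pics/w2.png

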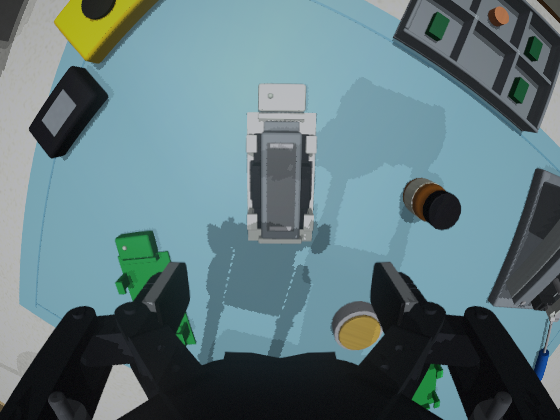

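The pack top is near (264..300,137) to (260..301,238). One enlarged crop for its corners.

```bash
python3 - <<'E'
import cv2
a=cv2.imread("pics/w2.png")[75:255,230:335];cv2.imwrite("pics/w2c.png",cv2.resize(a,(350,600),interpolation=cv2.INTER_CUBIC))
E
```

```text
(no output)
```

View pics/w2c.png

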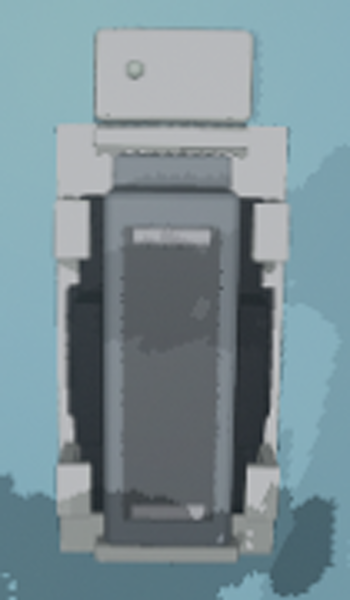

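Crop read: pack top corners at (104,192), (237,192), (237,545), (103,545). Lip centres at (71,228), (272,231), (72,488), (262,489).

```bash
python3 - <<'E'
from h import *
np.set_printoptions(precision=4,suppress=True)
s=np.load("w2.npy",allow_pickle=True).item()
Rt=R.from_quat(np.roll(s["ee_rot"],-1)).as_matrix()
for nm,L,z in(("top",[(104,192),(237,192),(237,545),(103,545)],.05),("lips",[(71,228),(272,231),(262,489),(72,488)],.033)):
    P=np.array([onz(wray(230+u*.3,75+v*.3,s),z) for u,v in L]);c=P.mean(0)
    e=P[0]+P[1]-P[2]-P[3];print(nm,c,"len",np.linalg.norm(e)/2,"wid",np.linalg.norm(P[0]+P[3]-P[1]-P[2])/2,"yaw",np.degrees(np.arctan2(e[1],e[0])))
    print("tool shift to it",(c-s["position"])@Rt*1000)
E
```

```text
top [0.5486 0.1724 0.05  ] len 0.10854827812118113 wid 0.04006953306210073 yaw 25.32260993589158
tool shift to it [  1.0978   1.7939 170.9231]
lips [0.5487 0.1727 0.033 ] len 0.08337001137065755 wid 0.06145511920175864 yaw 24.407689655662615
tool shift to it [  1.3454   1.5511 187.923 ]
```

```bash
python3 -m handwheel '[[[1.2,1.7,15],[0,0,0],-1],[[0,0,35],[0,0,0],-1],[[0,0,35],[0,0,0],-1],[[0,0,35],[0,0,0],-1],[[0,0,30],[0,0,0],-1],[[0,0,25],[0,0,0],-1],[[0,0,15],[0,0,0],-1],[[0,0,10],[0,0,0],-1],[[0,0,7],[0,0,0],-1],[[0,0,0],[0,0,0],-1],[[0,0,0],[0,0,0],-1]]'
python3 -m handwheel '[[[0,0,0],[0,0,0],1],[[0,0,0],[0,0,0],1],[[0,0,0],[0,0,0],1],[[0,0,0],[0,0,0],1],[[0,0,0],[0,0,0],1],[[0,0,0],[0,0,0],1],[[0,0,0],[0,0,0],1],[[0,0,0],[0,0,0],1]]' 40
```

```text
clock: 4.58
position: [0.5495, 0.1733, 0.0139]
ee_rot: [0.0, 0.976, 0.22, 0.001]
contact_force: [-0.3, 0.2, 0.6]
width: 0.0851
gripper_force: 0.0
clock: 5.58
position: [0.5493, 0.1736, 0.0148]
ee_rot: [-0.0, 0.976, 0.219, 0.001]
contact_force: [-2.3, 1.2, 8.6]
width: 0.0436
gripper_force: 41.2
```

```bash
python3 -m handwheel '[[[0,0,-2],[0,0,0],1],[[0,0,-4],[0,0,0],1],[[0,0,-6],[0,0,0],1],[[0,0,-10],[0,0,0],1],[[0,0,-15],[0,0,0],1],[[0,0,-20],[0,0,0],1],[[0,0,-25],[0,0,0],1],[[0,0,-25],[0,0,0],1],[[0,0,-25],[0,0,0],1],[[0,0,-25],[0,0,0],1],[[0,0,-30],[0,0,0],1],[[0,0,-30],[0,0,0],1],[[0,0,0],[0,0,0],1],[[0,0,0],[0,0,0],1]]'
python3 - <<'E'
from h import *
s=readout.get_state();np.save("w3.npy",s,allow_pickle=True);print(s["position"],s["contact_force"])
a=vision.get_image("wrist");b=vision.get_image("side")
cv2.imwrite("pics/w3.png",a);cv2.imwrite("pics/s3.png",b)
cv2.imwrite("pics/m3.png",np.hstack([cv2.resize(a[100:400,130:430],(400,400)),cv2.resize(b[120:320,150:350],(400,400))]))
E
```

```text
clock: 7.32
position: [0.5481, 0.173, 0.2296]
ee_rot: [0.0, 0.976, 0.22, -0.001]
contact_force: [0.0, -0.6, -3.4]
width: 0.0434
gripper_force: 41.2
[0.54807151 0.17300787 0.22955667] [ 0.03550378 -0.57998501 -3.3972909 ]
```

View pics/m3.png

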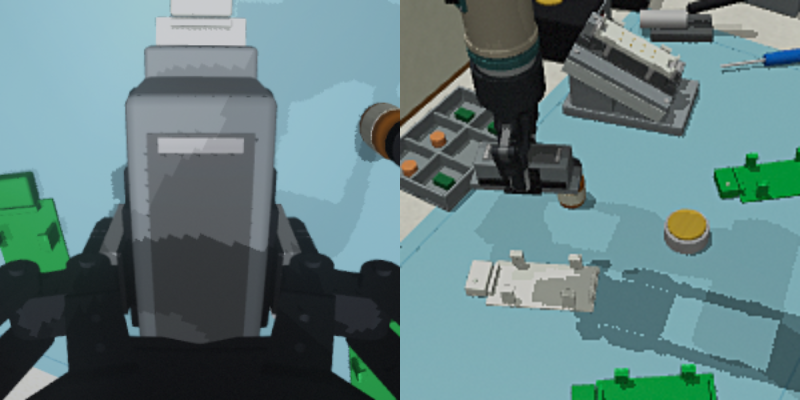

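The pack is out and pinched level, and the cradle is empty. The pack's far top edge is at wrist row ≈170, columns 225 to 337. Next: the pack's offset in the tool frame and the move to the stand.

```bash
python3 - <<'E'
from h import *
np.set_printoptions(precision=4,suppress=True)
I={"position":np.zeros(3),"ee_rot":np.array([1.,0,0,0])}
im=cv2.imread("pics/w3.png");g=cv2.cvtColor(im,cv2.COLOR_BGR2GRAY).astype(int)
print(g[125:185:1,280].tolist()); print(g[190,215:350].tolist())
for z in(-.033,-.0352,-.038):
    print(z,[onz(wray(u,v,I),z)[:2] for u,v in((227,171),(335,171),(225,190),(337,190))])
# target: pack frame -> tool frame
s=readout.get_state();Rt=R.from_quat(np.roll(s["ee_rot"],-1)).as_matrix()
yaw=np.radians(14.14);ax=np.array([np.cos(.4363)*np.cos(yaw),np.cos(.4363)*np.sin(yaw),np.sin(.4363)]);n=np.array([-np.sin(.4363)*np.cos(yaw),-np.sin(.4363)*np.sin(yaw),np.cos(.4363)])
T=np.c_[ax,np.cross(-n,ax),-n]
rv=R.from_matrix(Rt.T@T).as_rotvec();print("rotvec deg",np.degrees(rv),"units",np.degrees(rv)/6)
C=np.array([.6269,-.2346,.1284])
for h in(.06,.03):
    p=C+n*h; print(h,p,"shift tool",(p-s["position"])@Rt*1000)
E
```

```text
[203, 203, 203, 203, 203, 203, 203, 203, 204, 81, 90, 137, 147, 155, 155, 155, 155, 155, 154, 154, 154, 153, 153, 145, 139, 138, 137, 138, 137, 137, 138, 136, 96, 77, 77, 76, 77, 78, 77, 78, 78, 78, 77, 78, 79, 91, 106, 120, 131, 134, 138, 140, 144, 146, 149, 150, 150, 150, 150, 150]
[180, 180, 180, 180, 180, 180, 180, 180, 168, 109, 119, 133, 136, 141, 145, 149, 153, 153, 153, 152, 153, 153, 152, 152, 152, 152, 152, 152, 151, 152, 151, 151, 151, 151, 151, 151, 152, 151, 151, 151, 152, 151, 151, 151, 151, 151, 151, 151, 151, 150, 151, 151, 151, 151, 151, 150, 150, 150, 150, 151, 150, 150, 150, 150, 149, 150, 150, 150, 150, 150, 150, 150, 150, 150, 150, 150, 150, 150, 150, 150, 150, 149, 149, 149, 134, 133, 133, 132, 132, 133, 133, 133, 133, 133, 133, 133, 133, 133, 134, 133, 133, 133, 133, 133, 134, 133, 133, 133, 133, 133, 134, 133, 134, 134, 134, 133, 129, 126, 121, 117, 113, 96, 140, 164, 163, 164, 163, 164, 164, 163, 176, 180, 180, 180, 179]
-0.033 [array([ 0.0533, -0.018 ]), array([0.0533, 0.0195]), array([ 0.0465, -0.0189]), array([0.0465, 0.0205])]
-0.0352 [array([ 0.0537, -0.0176]), array([0.0537, 0.0191]), array([ 0.047 , -0.0186]), array([0.047, 0.02 ])]
-0.038 [array([ 0.0542, -0.0172]), array([0.0542, 0.0186]), array([ 0.0477, -0.0181]), array([0.0477, 0.0195])]
rotvec deg [-2.4743 25.1002 11.0476] units [-0.4124  4.1834  1.8413]
0.06 [ 0.6023 -0.2408  0.1828] shift tool [-127.9109  397.2176   46.0194]
0.03 [ 0.6146 -0.2377  0.1556] shift tool [-115.3911  399.7067   73.1682]
```

```bash
python3 -m handwheel '[[[-6.5,19.7,-5],[0,0,0],1],[[-13,39.5,-5],[0,0,0],1],[[-13,39.5,-5],[0,0,0],1],[[-13,39.5,-5],[0,0,0],1],[[-13,39.5,0],[0,0,0],1],[[-13,39.5,0],[0,0,0],1],[[-13,39.5,0],[0,0,0],1],[[-13,39.5,0],[0,0,0],1],[[-13,39.5,0],[0,0,0],1],[[-13,39.5,0],[0,0,0],1],[[-6.5,19.7,0],[0,0,0],1],[[0,0,0],[-0.04,0.42,0.18],1],[[0,0,0],[-0.08,0.84,0.37],1],[[0,0,0],[-0.08,0.84,0.37],1],[[0,0,0],[-0.08,0.84,0.37],1],[[0,0,0],[-0.08,0.84,0.37],1],[[0,0,0],[-0.04,0.42,0.18],1],[[0,0,0],[0,0,0],1],[[0,0,0],[0,0,0],1]]'
cat > err.py <<'E'
from h import *
np.set_printoptions(precision=4,suppress=True)
def T():
    yaw=np.radians(14.14);a=np.radians(25)
    ax=np.array([np.cos(a)*np.cos(yaw),np.cos(a)*np.sin(yaw),np.sin(a)]);n=np.array([-np.sin(a)*np.cos(yaw),-np.sin(a)*np.sin(yaw),np.cos(a)])
    return np.c_[ax,np.cross(-n,ax),-n]
C=np.array([.6269,-.2346,.1284]);off=np.array([-.001,.0007,.011])  # pack underside centre in tool
def err():
    s=readout.get_state();Rt=R.from_quat(np.roll(s["ee_rot"],-1)).as_matrix()
    print("shift to bed contact mm",(C-(s["position"]+Rt@off))@Rt*1000,"turn units",np.degrees(R.from_matrix(Rt.T@T()).as_rotvec())/6,"F tool",s["contact_force"]@Rt,"clock",s["clock"])
    return s
if __name__=="__main__": err()
E
python3 err.py
```

```text
clock: 9.8
position: [0.6007, -0.2394, 0.2505]
ee_rot: [-0.027, 0.968, 0.121, 0.217]
contact_force: [0.2, 0.1, -2.5]
width: 0.0432
gripper_force: 41.4
shift to bed contact mm [-26.9917   1.1804 110.7355] turn units [-0.0116 -0.0393  0.0059] F tool [-0.8832 -0.0517  2.3754] clock 9.8
```

```bash
python3 -m handwheel '[[[-8,0.4,10],[0,-0.04,0],1],[[-10,0.4,20],[0,0,0],1],[[-9,0.4,20],[0,0,0],1],[[0,0,20],[0,0,0],1],[[0,0,10],[0,0,0],1],[[0,0,0],[0,0,0],1],[[0,0,0],[0,0,0],1]]'
python3 - <<'E'
from err import *
s=err();np.save("w4.npy",s,allow_pickle=True)
L=[vision.get_image(n) for n in("wrist","side","scene")]
for n,i in zip("abc",L):cv2.imwrite(f"pics/{n}4.png",i)
f=lambda i,u,v,w,h:cv2.resize(i[v:v+h,u:u+w],(400,300),interpolation=cv2.INTER_CUBIC)
cv2.imwrite("pics/m4.png",np.vstack([np.hstack([f(L[0],160,60,240,180),f(L[0],0,0,560,420)]),np.hstack([f(L[1],210,85,120,90),f(L[2],180,210,120,90)])]))
E
```

```text
clock: 10.68
position: [0.6105, -0.2384, 0.167]
ee_rot: [-0.027, 0.969, 0.12, 0.215]
contact_force: [0.1, -0.1, -2.9]
width: 0.0436
gripper_force: 41.4
shift to bed contact mm [-0.1215 -0.3193 31.1248] turn units [-0.0043 -0.0121  0.0044] F tool [-1.1878  0.1255  2.6711] clock 10.675
```

View pics/m4.png

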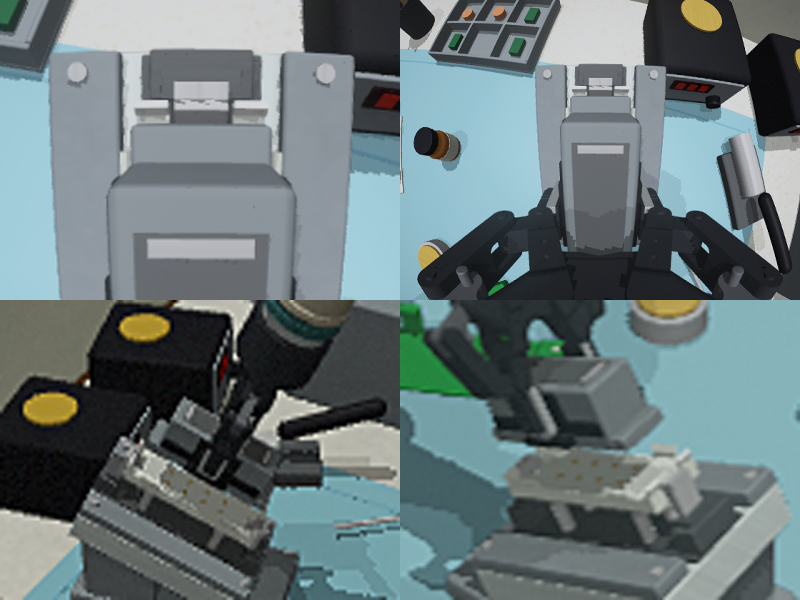

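The pack hovers aligned over the bed: pack centre at crop column 202 against a rail middle of about 201. Now lower gently and feel for the bed.

```bash
python3 -m handwheel '[[[0,-0.3,6],[0,0,0],1],[[0,0,8],[0,0,0],1],[[0,0,6],[0,0,0],1],[[0,0,4],[0,0,0],1],[[0,0,2],[0,0,0],1],[[0,0,1],[0,0,0],1],[[0,0,0],[0,0,0],1]]'; python3 err.py
python3 -m handwheel '[[[0,0,1],[0,0,0],1],[[0,0,1],[0,0,0],1],[[0,0,1],[0,0,0],1],[[0,0,1],[0,0,0],1],[[0,0,1],[0,0,0],1],[[0,0,1],[0,0,0],1],[[0,0,0],[0,0,0],1]]'; python3 err.py
```

```text
clock: 11.7
position: [0.6212, -0.235, 0.142]
ee_rot: [-0.027, 0.969, 0.12, 0.215]
contact_force: [-0.0, 0.4, -1.6]
width: 0.0434
gripper_force: 41.4
shift to bed contact mm [0.374  0.3197 3.7305] turn units [-0.0109 -0.0068 -0.001 ] F tool [-0.6391 -0.35    1.5216] clock 11.7
clock: 12.58
position: [0.6236, -0.2344, 0.1365]
ee_rot: [-0.027, 0.969, 0.12, 0.215]
contact_force: [-0.5, 0.3, -2.8]
width: 0.0438
gripper_force: 41.5
shift to bed contact mm [ 0.4461  0.3544 -2.3276] turn units [-0.012  -0.0057 -0.001 ] F tool [-1.5322 -0.3724  2.3825] clock 12.575
```

```bash
python3 -m handwheel '[[[0.4,0.3,1],[0,0,0],1],[[0,0,1],[0,0,0],1],[[0,0,1],[0,0,0],1],[[0,0,0],[0,0,0],1]]'; python3 err.py
python3 -m handwheel '[[[0,0,1],[0,0,0],1],[[0,0,1],[0,0,0],1],[[0,0,1],[0,0,0],1],[[0,0,0],[0,0,0],1]]'; python3 err.py
```

```text
clock: 13.08
position: [0.6249, -0.2341, 0.1339]
ee_rot: [-0.027, 0.969, 0.12, 0.215]
contact_force: [-5.2, -0.4, -0.8]
width: 0.043
gripper_force: 42.5
shift to bed contact mm [ 0.3401  0.3029 -5.2509] turn units [-0.0157 -0.0013 -0.0002] F tool [-5.0117 -0.8691 -1.413 ] clock 13.075
clock: 13.58
position: [0.6264, -0.234, 0.1315]
ee_rot: [-0.027, 0.969, 0.12, 0.215]
contact_force: [-4.3, 0.0, 1.8]
width: 0.0431
gripper_force: 42.8
shift to bed contact mm [ 0.0074 -0.0054 -8.004 ] turn units [-0.0096 -0.0071  0.0001] F tool [-3.0003 -1.0755 -3.3695] clock 13.575
```

```bash
python3 -m handwheel '[[[-0.5,0,1],[0,0,0],1],[[0,0,1],[0,0,0],1],[[0,0,1],[0,0,0],1],[[0,0,1],[0,0,0],1],[[0,0,0],[0,0,0],1]]'; python3 err.py
python3 -m handwheel '[[[0,0,1],[0,0,0],1],[[0,0,1],[0,0,0],1],[[0,0,1],[0,0,0],1],[[0,0,1],[0,0,0],1],[[0,0,0],[0,0,0],1]]'; python3 err.py
```

```text
clock: 14.2
position: [0.628, -0.2336, 0.1279]
ee_rot: [-0.027, 0.969, 0.12, 0.215]
contact_force: [-4.4, 0.4, 1.8]
width: 0.043
gripper_force: 42.7
shift to bed contact mm [  0.0253   0.0074 -11.9757] turn units [-0.0087 -0.0147 -0.0012] F tool [-3.0012 -1.4239 -3.3786] clock 14.2
clock: 14.82
position: [0.6297, -0.2332, 0.124]
ee_rot: [-0.027, 0.969, 0.12, 0.215]
contact_force: [-2.0, 1.9, 3.6]
width: 0.0436
gripper_force: 42.9
shift to bed contact mm [  0.0769  -0.0403 -16.2607] turn units [-0.0092 -0.0132 -0.0024] F tool [ 0.2274 -2.283  -3.9101] clock 14.825
```

```bash
python3 -m handwheel '[[[0,0,1],[0,0,0],1],[[0,0,1],[0,0,0],1],[[0,0,1],[0,0,0],1],[[0,0,1],[0,0,0],1],[[0,0,0],[0,0,0],1]]'; python3 err.py
python3 -m handwheel '[[[0,0,1],[0,0,0],1],[[0,0,1],[0,0,0],1],[[0,0,1],[0,0,0],1],[[0,0,0],[0,0,0],1]]'; python3 err.py
```

```text
clock: 15.45
position: [0.6313, -0.2328, 0.1205]
ee_rot: [-0.027, 0.969, 0.12, 0.215]
contact_force: [-2.4, 1.6, 5.3]
width: 0.0432
gripper_force: 43.2
shift to bed contact mm [  0.1151  -0.0777 -20.1732] turn units [-0.0085 -0.0132 -0.0024] F tool [ 0.4562 -2.1355 -5.5895] clock 15.45
clock: 15.95
position: [0.6325, -0.2325, 0.1178]
ee_rot: [-0.027, 0.969, 0.12, 0.215]
contact_force: [-3.0, 2.7, 6.3]
width: 0.0433
gripper_force: 43.4
shift to bed contact mm [  0.1191  -0.0395 -23.0824] turn units [-0.0086 -0.013  -0.0015] F tool [ 0.6026 -3.3211 -6.7146] clock 15.95
```

```bash
python3 -m handwheel '[[[0,0.2,1],[0,0,0],1],[[0,0,1],[0,0,0],1],[[0,0,1],[0,0,0],1],[[0,0,0],[0,0,0],1]]'; python3 err.py
python3 -m handwheel '[[[0,0,1],[0,0,0],1],[[0,0,1],[0,0,0],1],[[0,0,0],[0,0,0],1]]'; python3 err.py
```

```text
clock: 16.45
position: [0.6337, -0.2322, 0.1152]
ee_rot: [-0.027, 0.969, 0.12, 0.215]
contact_force: [-3.8, 2.3, 6.2]
width: 0.044
gripper_force: 43.5
shift to bed contact mm [  0.1129  -0.0909 -26.004 ] turn units [-0.0113 -0.0129 -0.0013] F tool [-0.2365 -3.1485 -6.9524] clock 16.45
clock: 16.82
position: [0.634, -0.2322, 0.1146]
ee_rot: [-0.027, 0.969, 0.121, 0.215]
contact_force: [-8.4, 2.3, 13.9]
width: 0.0434
gripper_force: 45.6
shift to bed contact mm [  0.0555  -0.1011 -26.6299] turn units [-0.0073 -0.0145  0.0068] F tool [ -0.9989  -4.3462 -15.788 ] clock 16.825
```

```bash
python3 -m handwheel '[[[0,0,0.3],[0,0,0],1],[[0,0,0],[0,0,0],1],[[0,0,0],[0,0,0],1],[[0,0,0],[0,0,0],1],[[0,0,0],[0,0,0],1],[[0,0,0],[0,0,0],1],[[0,0,0],[0,0,0],1],[[0,0,0],[0,0,0],1],[[0,0,0],[0,0,0],1],[[0,0,0],[0,0,0],1],[[0,0,0],[0,0,0],1],[[0,0,0],[0,0,0],1],[[0,0,0],[0,0,0],1],[[0,0,0],[0,0,0],1],[[0,0,0],[0,0,0],1],[[0,0,0],[0,0,0],1],[[0,0,0],[0,0,0],1],[[0,0,0],[0,0,0],1],[[0,0,0],[0,0,0],1],[[0,0,0],[0,0,0],1]]'; python3 err.py
python3 -m handwheel '[[[0,0,0],[0,0,0],1],[[0,0,0],[0,0,0],1],[[0,0,0],[0,0,0],1],[[0,0,0],[0,0,0],1],[[0,0,0],[0,0,0],1],[[0,0,0],[0,0,0],1],[[0,0,0],[0,0,0],1],[[0,0,0],[0,0,0],1],[[0,0,0],[0,0,0],1],[[0,0,0],[0,0,0],1],[[0,0,0],[0,0,0],1],[[0,0,0],[0,0,0],1],[[0,0,0],[0,0,0],1],[[0,0,0],[0,0,0],1],[[0,0,0],[0,0,0],1],[[0,0,0],[0,0,0],1],[[0,0,0],[0,0,0],1],[[0,0,0],[0,0,0],1],[[0,0,0],[0,0,0],1],[[0,0,0],[0,0,0],1]]'
python3 - <<'E'
from err import *
s=err()
L=[vision.get_image(n) for n in("wrist","side","scene")]
for n,i in zip("abc",L):cv2.imwrite(f"pics/{n}5.png",i)
f=lambda i,u,v,w,h:cv2.resize(i[v:v+h,u:u+w],(400,300),interpolation=cv2.INTER_CUBIC)
cv2.imwrite("pics/m5.png",np.vstack([np.hstack([f(L[0],160,60,240,180),f(L[0],220,60,120,90)]),np.hstack([f(L[1],225,105,80,60),f(L[2],200,235,80,60)])]))
E
```

```text
clock: 19.32
position: [0.634, -0.2322, 0.1146]
ee_rot: [-0.027, 0.969, 0.121, 0.216]
contact_force: [-10.5, 2.5, 16.0]
width: 0.0431
gripper_force: 45.9
shift to bed contact mm [  0.0637  -0.1058 -26.6711] turn units [-0.0066 -0.0148  0.0078] F tool [ -1.8834  -5.0014 -18.5267] clock 19.325
clock: 21.82
position: [0.634, -0.2321, 0.1146]
ee_rot: [-0.027, 0.969, 0.121, 0.216]
contact_force: [-10.0, 2.1, 16.4]
width: 0.0432
gripper_force: 45.9
shift to bed contact mm [  0.0291  -0.0664 -26.6624] turn units [-0.0067 -0.0153  0.008 ] F tool [ -1.3751  -4.5116 -18.7344] clock 21.825
```

View pics/m5.png

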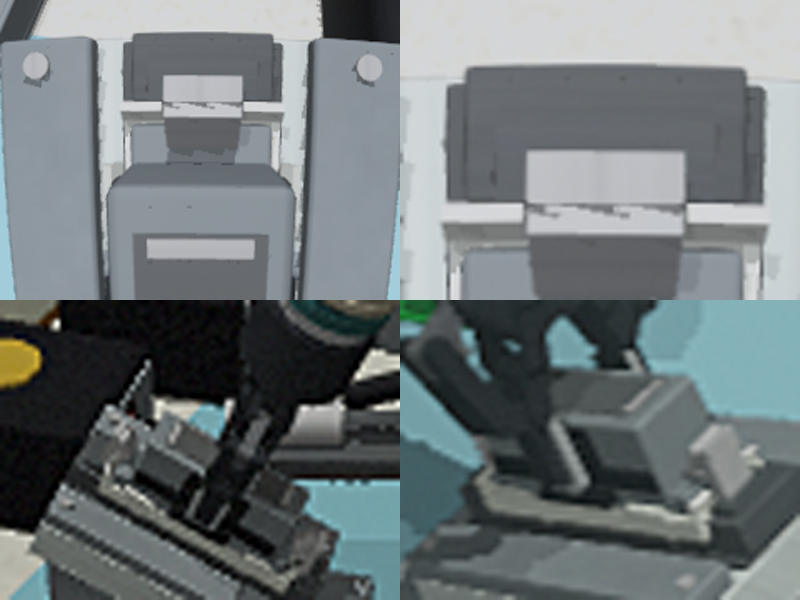

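```bash
python3 - <<'E'
from err import *
I={"position":np.zeros(3),"ee_rot":np.array([1.,0,0,0])}
print("foot end edge row135", onz(wray(280,135,I),.001),"expect .063")
for z in(.001,-.003,-.006,-.009):print(z,[onz(wray(280,60+r*.3,I),z)[0] for r in(150,205,234,250)])
s4=np.load("w4.npy",allow_pickle=True).item()
g=cv2.cvtColor(cv2.imread("pics/a5.png"),cv2.COLOR_BGR2GRAY);g4=cv2.cvtColor(cv2.imread("pics/a4.png"),cv2.COLOR_BGR2GRAY)
print("now",g[75:165,280].tolist());print("w4",g4[75:165,280].tolist())
# joint-side evidence: in bed frame, catch front-edge of w4 
Rt=R.from_quat(np.roll(s4["ee_rot"],-1)).as_matrix()
c=C-T()[:,2]*0
for h in(.0,.008,.012):
    for v in(109,111,114,120,125):
        o,d=wray(280,v,s4);n=-T()[:,2];X=o+d*(n@(C+n*h-o))/(n@d);print(h,v,((X-C)@T()*1000).round(1)[:2],end=" | ")
    print()
E
```

```text
foot end edge row135 [0.0639 0.0005 0.001 ] expect .063
0.001 [np.float64(0.07718751819862446), np.float64(0.06985996229711039), np.float64(0.06599269222666332), np.float64(0.06385521738302932)]
-0.003 [np.float64(0.07706522262633572), np.float64(0.06994067288388074), np.float64(0.06618054353724356), np.float64(0.06410228633233161)]
-0.006 [np.float64(0.07697350094711918), np.float64(0.07000120582395851), np.float64(0.06632143202017873), np.float64(0.06428758804430834)]
-0.009 [np.float64(0.07688177926790261), np.float64(0.07006173876403626), np.float64(0.06646232050311392), np.float64(0.06447288975628507)]
now [213, 214, 213, 214, 137, 106, 105, 106, 107, 107, 107, 107, 105, 104, 105, 105, 105, 102, 103, 104, 104, 104, 105, 106, 106, 107, 105, 104, 103, 104, 153, 182, 185, 185, 185, 185, 186, 185, 186, 185, 184, 184, 185, 184, 184, 182, 136, 120, 157, 200, 199, 200, 200, 199, 200, 138, 99, 98, 97, 98, 97, 97, 97, 95, 95, 96, 97, 97, 99, 98, 98, 97, 96, 95, 94, 107, 111, 112, 111, 111, 111, 111, 94, 76, 105, 106, 106, 106, 107, 109]
w4 [213, 213, 213, 213, 213, 213, 214, 214, 214, 214, 214, 214, 214, 214, 173, 109, 107, 107, 108, 108, 107, 106, 107, 106, 105, 106, 106, 106, 108, 107, 106, 105, 105, 106, 187, 187, 186, 186, 186, 186, 186, 186, 187, 186, 157, 122, 142, 200, 199, 200, 177, 115, 99, 99, 99, 99, 97, 96, 98, 110, 132, 151, 149, 149, 148, 149, 149, 149, 149, 149, 149, 149, 149, 148, 149, 148, 148, 149, 148, 149, 149, 149, 131, 107, 106, 107, 107, 107, 107, 108]
0.0 109 [77.3  0.2] | 0.0 111 [76.1  0.2] | 0.0 114 [74.4  0.2] | 0.0 120 [71.   0.2] | 0.0 125 [68.2  0.2] | 
0.008 109 [77.1  0.2] | 0.008 111 [76.   0.2] | 0.008 114 [74.4  0.2] | 0.008 120 [71.1  0.2] | 0.008 125 [68.4  0.2] | 
0.012 109 [77.1  0.2] | 0.012 111 [76.   0.2] | 0.012 114 [74.4  0.2] | 0.012 120 [71.2  0.2] | 0.012 125 [68.5  0.2] |
```

The upper catch's white block reads about the same as when closed (≤1 mm), and its dark tongue lies over the foot at rows 130–150. The lower catch isn't visible. I'll hold a bit longer, then ease up 3 mm with the pinch kept: if the catches hold, the bed's force should vanish.

```bash
python3 -m handwheel '[[[0,0,0],[0,0,0],1],[[0,0,0],[0,0,0],1],[[0,0,0],[0,0,0],1],[[0,0,0],[0,0,0],1],[[0,0,0],[0,0,0],1],[[0,0,0],[0,0,0],1],[[0,0,0],[0,0,0],1],[[0,0,0],[0,0,0],1],[[0,0,0],[0,0,0],1],[[0,0,0],[0,0,0],1],[[0,0,0],[0,0,0],1],[[0,0,0],[0,0,0],1],[[0,0,0],[0,0,0],1],[[0,0,0],[0,0,0],1],[[0,0,0],[0,0,0],1],[[0,0,0],[0,0,0],1]]'
python3 -m handwheel '[[[0,0,-1],[0,0,0],1],[[0,0,-1],[0,0,0],1],[[0,0,-1],[0,0,0],1],[[0,0,-0.5],[0,0,0],1],[[0,0,-0.5],[0,0,0],1],[[0,0,0],[0,0,0],1]]'; python3 err.py
python3 -c "
from rig import readout;print(readout.get_state()['moment'])"
```

```text
clock: 23.98
position: [0.634, -0.2321, 0.1146]
ee_rot: [-0.027, 0.969, 0.121, 0.216]
contact_force: [-10.4, 2.9, 16.1]
width: 0.0433
gripper_force: 45.9
clock: 24.72
position: [0.633, -0.2324, 0.1168]
ee_rot: [-0.027, 0.969, 0.12, 0.215]
contact_force: [-3.8, 2.3, 6.7]
width: 0.0436
gripper_force: 43.5
shift to bed contact mm [  0.1037  -0.0724 -24.2348] turn units [-0.0111 -0.0135 -0.0012] F tool [-0.0161 -3.1958 -7.3677] clock 24.725
[0.35932276 0.18272997 0.17716684]
```

```bash
python3 -m handwheel '[[[0,0,-0.5],[0,0,0],1],[[0,0,-0.5],[0,0,0],1],[[0,0,0],[0,0,0],1]]'; python3 err.py;python3 -m handwheel '[[[0,0,-0.5],[0,0,0],1],[[0,0,0],[0,0,0],1]]'; python3 err.py
python3 -c "
from rig import readout;print(readout.get_state()['moment'])"
```

```text
clock: 25.1
position: [0.6326, -0.2325, 0.1175]
ee_rot: [-0.027, 0.969, 0.12, 0.215]
contact_force: [-2.3, 3.1, 5.4]
width: 0.0432
gripper_force: 43.2
shift to bed contact mm [  0.1382  -0.0993 -23.4727] turn units [-0.0116 -0.0127 -0.0026] F tool [ 0.9444 -3.5665 -5.5632] clock 25.1
clock: 25.35
position: [0.6326, -0.2325, 0.1175]
ee_rot: [-0.027, 0.969, 0.12, 0.215]
contact_force: [1.6, 3.1, 2.4]
width: 0.0436
gripper_force: 42.3
shift to bed contact mm [  0.1909  -0.0809 -23.4114] turn units [-0.0139 -0.0112 -0.0049] F tool [ 3.0779 -2.5832 -1.2319] clock 25.35
[ 0.41639261 -0.18425627  0.19495784]
```

```bash
python3 -m handwheel '[[[0,0,-0.5],[0,0,0],1],[[0,0,0],[0,0,0],1],[[0,0,0],[0,0,0],1]]'; python3 err.py
python3 -c "
from h import *
s=readout.get_state();print(R.from_quat(np.roll(s['ee_rot'],-1)).as_matrix().T@s['moment'])"
```

```text
clock: 25.72
position: [0.6325, -0.2326, 0.1176]
ee_rot: [-0.027, 0.969, 0.12, 0.215]
contact_force: [4.1, 3.9, -0.9]
width: 0.0436
gripper_force: 41.8
shift to bed contact mm [  0.2122  -0.1157 -23.2553] turn units [-0.0139 -0.0107 -0.0065] F tool [ 4.1145 -2.7232  2.8867] clock 25.725
[ 0.31970223  0.4915401  -0.00756906]
```

```bash
python3 -m handwheel '[[[0,0,0],[0,0,0],0.3],[[0,0,0],[0,0,0],0],[[0,0,0],[0,0,0],-0.3],[[0,0,0],[0,0,0],-0.7],[[0,0,0],[0,0,0],-1],[[0,0,0],[0,0,0],-1],[[0,0,0],[0,0,0],-1],[[0,0,0],[0,0,0],-1],[[0,0,-5],[0,0,0],-1],[[0,0,-20],[0,0,0],-1],[[0,0,-40],[0,0,0],-1],[[0,0,-40],[0,0,0],-1],[[0,0,-40],[0,0,0],-1],[[0,0,0],[0,0,0],-1],[[0,0,0],[0,0,0],-1]]'
python3 - <<'E'
from err import *
s=err()
L=[vision.get_image(n) for n in("wrist","side","scene")]
for n,i in zip("abc",L):cv2.imwrite(f"pics/{n}6.png",i)
f=lambda i,u,v,w,h:cv2.resize(i[v:v+h,u:u+w],(400,300),interpolation=cv2.INTER_CUBIC)
cv2.imwrite("pics/m6.png",np.vstack([np.hstack([f(L[0],200,60,160,120),f(L[0],200,150,160,120)]),np.hstack([f(L[1],225,105,80,60),f(L[2],200,235,80,60)])]))
E
```

```text
clock: 27.6
position: [0.5721, -0.2477, 0.249]
ee_rot: [-0.027, 0.969, 0.12, 0.215]
contact_force: [0.2, -0.6, -0.0]
width: 0.0855
gripper_force: 0.0
shift to bed contact mm [  1.1127   0.2584 122.1274] turn units [-0.0157 -0.0007 -0.004 ] F tool [0.0345 0.6156 0.07  ] clock 27.6
```

View pics/m6.png

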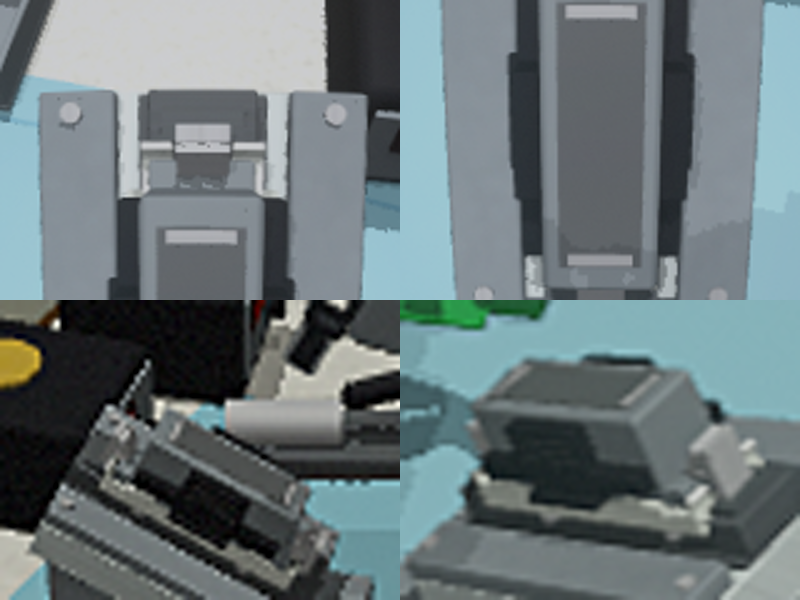

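```bash
python3 - <<'E'
from err import *
I={"position":np.zeros(3),"ee_rot":np.array([1.,0,0,0])}
g=cv2.imread("pics/a6.png");m=(g.min(2)>150).astype(np.uint8);m[:,:255]=0;m[:,310:]=0;m[:145]=0
n,l,st,ce=cv2.connectedComponentsWithStats(m)
z0=.1221-.0035+.011+.0205-.046
for i in range(1,n):
    if st[i,4]>60:
        x,y,w,h=st[i,:4]; a=onz(wray(x-.5,ce[i][1],I),z0);b=onz(wray(x+w-.5,ce[i][1],I),z0);print(st[i],a,b,b[1]-a[1])
for n in("side","scene"):
  for xx in(.04,-.04):
    print(n,xx,proj(n,C+T()@np.array([xx,0,.0205-.046])))
E
```

```text
[267 152  28   5 139] [ 0.0429 -0.0096  0.1041] [0.0429 0.0118 0.1041] 0.021374078249991775
[268 253  25   3  75] [-0.04   -0.0097  0.1041] [-0.04    0.0111  0.1041] 0.02085311760048797
[304 253   6  16  65] [-0.0469  0.0205  0.1041] [-0.0469  0.0256  0.1041] 0.005086903787740581
[255 273  13  18 150] [-0.0681 -0.0215  0.1041] [-0.068  -0.0101  0.1041] 0.011325796642096217
[271 275  18   5  85] [-0.0618 -0.0075  0.1041] [-0.0618  0.008   0.1041] 0.015484865609294282
[ 255  296   55   38 1335] [-0.0967 -0.0225  0.1041] [-0.0968  0.0276  0.1041] 0.05003962017749572
[287 322  23  18 157] [-0.1209  0.0069  0.1041] [-0.1213  0.0287  0.1041] 0.02180583784166365
side 0.04 [260.7698 130.5178]
side -0.04 [282.3556 142.5331]
scene 0.04 [246.5089 252.99  ]
scene -0.04 [221.9562 251.1088]
```

```bash
python3 - <<'E'
from err import *
I={"position":np.zeros(3),"ee_rot":np.array([1.,0,0,0])}
s=readout.get_state()
g=cv2.cvtColor(cv2.imread("pics/a6.png"),cv2.COLOR_BGR2GRAY)
print(g[95:140,280].tolist());print(g[255:300,280].tolist())
w=np.load("w1.npy",allow_pickle=True).item();g1=cv2.cvtColor(cv2.imread("pics/w1.png"),cv2.COLOR_BGR2GRAY)
# brightness profiles along bed centre line, bed frame, at height h of catch tops above raised bed
def prof(gr,st,xs,h,y=0):
    H=np.linalg.inv(vision.camera_params("wrist")["hand_eye"]);K=vision.camera_params("wrist")["intrinsics"];Rt=R.from_quat(np.roll(st["ee_rot"],-1)).as_matrix();o=[]
    for x in xs:
        X=C+T()@np.array([x,y,-h]);p=H[:3,:3]@(Rt.T@(X-st["position"]))+H[:3,3]
        r=np.arctan2(np.hypot(*p[:2]),p[2]);k=r/np.hypot(*p[:2]);o.append(int(cv2.getRectSubPix(gr,(1,1),(float(K[0,2]+K[0,0]*k*p[0]),float(K[1,2]+K[0,0]*k*p[1])))[0,0]))
    return o
xs=np.arange(.054,.086,.001)
for h in(-.003,.0):
    for sg in(1,-1):print(h,sg,"start",prof(g1,w,sg*xs,h),"\n   now",prof(g,s,sg*xs,h))
E
```

```text
[181, 113, 99, 101, 99, 100, 99, 98, 97, 99, 100, 99, 99, 98, 128, 176, 175, 175, 176, 176, 176, 155, 121, 186, 190, 186, 93, 92, 92, 92, 91, 92, 92, 92, 91, 91, 103, 106, 105, 105, 102, 101, 105, 123, 143]
[155, 125, 119, 122, 121, 122, 121, 121, 121, 118, 94, 104, 103, 103, 104, 104, 107, 121, 122, 134, 158, 157, 158, 166, 168, 139, 111, 111, 111, 112, 112, 111, 111, 111, 111, 111, 120, 138, 124, 119, 161, 186, 188, 187, 188]
-0.003 1 start [199, 199, 198, 191, 175, 173, 171, 167, 78, 63, 73, 116, 175, 199, 199, 183, 164, 161, 160, 159, 160, 155, 143, 138, 138, 137, 138, 138, 138, 138, 138, 138] 
   now [101, 111, 138, 124, 104, 93, 91, 93, 92, 91, 91, 92, 93, 102, 186, 188, 148, 149, 176, 178, 179, 179, 179, 140, 100, 99, 99, 100, 98, 97, 99, 99]
-0.003 -1 start [123, 123, 123, 123, 119, 114, 108, 107, 109, 108, 107, 107, 107, 108, 108, 109, 109, 109, 109, 109, 107, 102, 97, 93, 95, 97, 98, 98, 99, 99, 99, 100] 
   now [156, 154, 148, 124, 118, 121, 121, 121, 120, 122, 121, 119, 102, 100, 103, 103, 103, 104, 105, 109, 120, 123, 135, 156, 159, 160, 164, 168, 160, 133, 111, 111]
0.0 1 start [198, 199, 199, 199, 197, 185, 175, 172, 169, 138, 62, 66, 87, 142, 196, 200, 194, 169, 161, 161, 160, 160, 160, 147, 138, 138, 137, 138, 138, 138, 138, 138] 
   now [102, 108, 138, 130, 104, 95, 91, 93, 93, 91, 92, 92, 93, 95, 186, 188, 150, 148, 176, 178, 179, 179, 179, 138, 98, 99, 99, 99, 98, 97, 99, 99]
0.0 -1 start [123, 118, 114, 107, 107, 108, 108, 107, 107, 107, 108, 108, 109, 109, 109, 109, 109, 106, 101, 97, 93, 96, 98, 98, 99, 99, 99, 100, 100, 101, 101, 101] 
   now [154, 137, 121, 120, 121, 121, 121, 121, 122, 120, 113, 96, 103, 103, 103, 104, 105, 106, 116, 122, 130, 148, 160, 159, 162, 167, 169, 142, 115, 111, 111, 111]
```

```bash
python3 - <<'E'
from err import *
for n,a,b,c in(("side","side0","b5","b6"),("scene","scene0","c5","c6")):
    for sg in(-1,1):
        p=proj(n,C+T()@np.array([sg*.074,0,.0]));q=proj(n,C+T()@np.array([sg*.078,0,0]));u,v=p.round().astype(int);print(n,sg,p,"4mm out:",q-p)
        for f in(a,c):
            g=cv2.cvtColor(cv2.imread(f"pics/{f}.png"),cv2.COLOR_BGR2GRAY);print(f);print(g[v-7:v+8,u-8:u+9])
E
```

```text
side -1 [288.0392 152.6463] 4mm out: [1.0473 0.5799]
side0
[[185 190 191 167  81 132 145 147 147 147 147 147 149 148 148 149 149]
 [183 184 186 189 192 181 154 143 144 173 146 147 147 148 148 147 149]
 [184 184 184 187 188 190 190 181 183 182 144 148 148 147 147 147 147]
 [184 183 184 188 168 172 197 168 151 148 150 151 150 147 148 147 147]
 [184 184 186 192 110  89 127 161  96 108 120 141 152 149 148 149 147]
 [186 185 187 199  70 126 152 142  80 147 148 122 135 151 148 147 148]
 [193 189 189 140  65 154 153 112 112 160 137  83  92 152 149 149 148]
 [137 198 194 158 100 148 178  85 143 158 109 128 123 152 149 148 149]
 [ 99 119 200 196 195 150 204 141 142 153 115 124 154 151 148 147 149]
 [105 100 109 180 202 170 163  94  79 118 120  69 156 149 147 149 148]
 [ 94 111 110  99 137 100  95  85  53  46  89 114 155 148 148 148 148]
 [ 32  53 123 116 105 106  77  72  24  61  34 163 154 150 148 149 147]
 [ 31  29  32  79 124  91  84  47  27  32  68 170 157 155 153 152 150]
 [ 37  30  29  20  65  72  62  31  27  41  60 103  92 137 139 120 154]
 [ 39  34  37  18  33  34  64  47  38  69  56  
[... 6981 characters left out ...]
109 108 106 124 168 179 166 154 148 148 147 132 113 130 132]
 [110 110 110 105 127 166 174 164 155 148 143 144 147 137 146 197 193]
 [110 110 109 114 160 178 165 156 146 143 143 144 146 150 193 196 149]
 [110 111 109 103 131 132 119 140 146 146 145 144 144 146 144 147 148]
 [110 111 110 102  97  94  90 113 137 148 147 143 143 145 146 167 185]
 [110 111 112 103  91  90  90 109 137 148 146 144 143 145 147 173 181]
 [109 111 112 103  92  85  86  94 129 149 147 146 144 144 145 139 115]
 [109 110  97  86  92 113 114  92 113 140 147 145 144 144 147 148 119]
 [111 113 117 110  85  82  91  92  96 128 149 147 145 145 149 137  97]
 [115 120 121 127 118  99  81  71  84 112 139 146 147 149 132  96  79]]
```

In the side view the low and high catch pixels match their closed start positions to well under 1 mm, the pack lies level and down, and the gripper is clear. Handing in.

```bash
python3 -c "
from rig import manip;print(manip.sign_off())"
```

```text
the job is handed in; nothing more can be done
None
```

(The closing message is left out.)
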